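Charge the clock-pillar tumbler with the drop cup

ROBOT

A 6-joint arm with a two-finger parallel gripper is mounted at the origin on the work surface. World frame = base frame: x ahead of the robot, y to its left, z up, the work surface at z = 0. Lengths are in m, angles in rad, forces in N, time in s.
With the tool pointing down it reaches from about 0.35 to 0.925 m from the base axis. Payload 6.4 kg.
Tool frame: the origin (TCP) lies midway between the tips of the shut fingers; the grasp point (between the pads) lies 19 mm behind it (env.tcp_to_grasp is the distance from the TCP to the grasp point, in m); z points along the fingers, y is the line along which they close (so a half turn about z gives the same grasp; the last joint's range is limited). The gripper opens to 85 mm and grips with 20 to 120 N. Pads are 22 mm wide; open, the fingers measure 114 mm over their backs; the gripper's body (76 mm by 85 mm) begins 54 mm behind the grasp point. The pads swing forward as they close: fully open they stand 13 mm farther back than shut.
Start: joints at [1.131, 0.245, 1.558, -0, 1.339, -0.174], TCP at [0.171, 0.627, 0.231] pointing down, gripper open.
Joint ranges: [-3.13, 3.13], [-1.02, 2.26], [0.13, 2.54], [-0.95, 4.09], [0.21, 2.88], [-2.74, 2.74]. Speed limits (rad/s): [2.57, 2.57, 3.14, 3.14, 3.14, 3.14].

INTERFACE

Orientations are given as a unit quaternion [x, y, z, w].
In Python, from cell import env gives the robot as it stands. Calls block until the motion is done:
- env.movep(position, orientation): joint-space move of the TCP to a pose.
- env.movel(position, orientation=None, velocity=0.15): straight line of the TCP; orientation=None keeps the orientation; velocity is the mean speed in m/s.
- env.move_joints(angles): joint-space move.
- env.ungrasp() and env.grasp(newtons=None): open the fingers fully, or close them until they stop; newtons is the grip in N (None keeps the last).
- env.sleep(seconds).
- env.solve_ik(position, orientation): joint angles nearest the present ones, or None.
- env.get_image(name): name is "side" or "top"; returns a dict with "color" (480x640x3 uint8, blue, green, red), "depth" (480x640 float32, m along the optical axis (not along the pixel's ray), 0 where there is no reading), "fx", "fy", "cx", "cy" (pixels), "camera_from_world" (4x4, takes a point from world to camera coordinates). Camera axes: x right, y down, z forward; pixel columns grow to the right and rows downward; lengths in m; the calibration is good to about 2 mm. A picture is of the moment at which its call begins.
A pose or a line that the arm cannot do raises env.IKError and nothing moves.
- env.sign_off(): hands the job in; it is judged then, once.
Readings, each from a call of its own:
- env.read_t(): time.
- env.read_q(): joint angles.
- env.read_joint_velocities(): joint speeds.
- env.read_effort(): joint torques, N m.
- env.read_tool_pos(): TCP position.
- env.read_ee_rot(): TCP orientation.
- env.read_contact_force(): force on the tool from outside, world axes, zero at the start.
- env.read_ft_torque(): the same for the moment, N m.
- env.read_gripper_width(): finger opening in m.
- env.read_grip_force(): force on a finger pad.
Only numpy, scipy, OpenCV 4.12 (cv2) and the standard library are available. Lean on these libraries where they do the work, as an engineer would, in place of code of your own. Each camera call takes 0.05 s, during which the arm holds its last target. There are 200 camera calls.

TASK

First set the tumbler's blank selector: turn it anticlockwise right back to its end stop, then clockwise exactly three clicks. Load every brass pillar lying on the bench into the aluminium drop cup, carry the cup upright over the green tub and lower it so that the striker post in front of the tub pushes its release tab up and the hinged bottom lets all the pillars fall into the tub. Stand the empty cup back on the middle of its wooden rest board, then push the white start button fully down, leaving the selector set and the other things on the bench alone.

Things in the scene. Friction and masses are not known exactly. Their poses are not given: they have to be found in the camera images.
- pillar0: Brass clock pillar lying on the bench, 66 mm long along its x axis: a 12 mm round bar with a 16 mm square block, 12 mm long, at each end. Origin at mid-length in the underside it starts on (8 mm from its axis). 55 g. Two to four of the four are present; the state gives None for the rest.
- pillar1: Brass clock pillar lying on the bench, 66 mm long along its x axis: a 12 mm round bar with a 16 mm square block, 12 mm long, at each end. Origin at mid-length in the underside it starts on (8 mm from its axis). 55 g. Two to four of the four are present; the state gives None for the rest.
- pillar2: Brass clock pillar lying on the bench, 66 mm long along its x axis: a 12 mm round bar with a 16 mm square block, 12 mm long, at each end. Origin at mid-length in the underside it starts on (8 mm from its axis). 55 g. Two to four of the four are present; the state gives None for the rest.
- pillar3: Brass clock pillar lying on the bench, 66 mm long along its x axis: a 12 mm round bar with a 16 mm square block, 12 mm long, at each end. Origin at mid-length in the underside it starts on (8 mm from its axis). 55 g. Two to four of the four are present; the state gives None for the rest.
- cup: Aluminium drop cup, 0.16 kg, 68 (x) by 98 mm (y) outside, 60 by 90 inside, rim 56 mm up, floor flap 11 mm up. Origin: centre of its footprint; z up. Its two end walls (y = +-47 mm) reach down as feet. A flat wooden handle (14 mm in x, 34 mm in y, from 48 to 96 mm up) stands beyond the -x wall, 56 mm from the centre. The sprung floor holds all the pillars.
- cup_handle (a point): Point in the cup's wooden handle (cup frame [-56, 0, 78] mm), 18 mm below the handle's top: pinch it here from above, fingers closing along the cup's x axis. The pressed tab lies straight below.
- flap_tab (a point): Point in the underside of the release tab: the brass tab, 44 mm wide, that sticks out level under the handle, from the hinge (34 mm from the cup's centre towards -x, 11 mm above the feet) 46 mm outwards. At rest this point is at cup frame [-57, 0, 10] mm. Pushing the tab up swings the floor down.
- flap (a joint): Angle of the cup's floor flap, rad: 0 shut, grows to 1.15 as the tab is pushed up and the floor's free edge (64 mm from the hinge) swings down. Sprung shut; needs 6 to 10 N on the tab. With the striker under flap_tab, lowering the cup 28 mm past first touch opens about 0.85 rad, which lets the pillars slide out.
- tub: Green square open tub of the tumbler, fixed, 170 mm outside, 8 mm walls, rim 80 mm high, inner floor 8 mm. Origin: centre of its underside; -x is its front, where the striker post stands. Its position and yaw vary.
- tub_mouth (a point): Centre of the tub's mouth, at rim height (80 mm).
- striker: Steel striker fixed in front of the tub: a post at tub frame [-97, 0] mm with a 30 mm crossbar, 12 mm thick, along the tub's y axis on top. Origin at its foot; top 130 mm above the bench. With flap_tab above it and the cup's x axis along the tub's, the cup is 40 mm in front of the tub's centre and its floor has room to swing down into the tub.
- striker_top (a point): Top of the striker's crossbar, 130 mm above the bench.
- selector (a joint): Angle of the blank rotary selector, rad, growing clockwise seen from above. End stop (anticlockwise) at 0; a click (detent) every 25 degrees (0.436 rad), so the third click is 1.309; the seventh, 3.05, is the last. It springs into the nearest click when let go. Turning takes up to about 0.15 N m. It starts at the second click or beyond.
- selector_grip (a point): Point on the selector's axis at the height to grip: in the middle of its black bar handle, 56 mm long (along this point's x axis), 14 mm thick, its top 101 mm above the bench (this point 89 mm). Turns with the knob.
- console: Grey control box, fixed, 120 (x) by 190 (y) by 55 mm, carrying the selector (at its y = +45 mm) and the start button (at y = -55 mm). Origin: centre of its underside.
- start_top (a point): Centre of the top of the white round start button (32 mm diameter), 77 mm above the bench when up; moves down 6 mm.
- start (a joint): Travel of the start button, m: 0 up, 0.006 fully down (5 N), springs back. More than 0.0045 counts as pushed.
- rest: Wooden rest board, fixed, 170 (x) by 210 (y) by 12 mm. Origin: centre of its underside. The drop cup starts on it and returns to it.
- loupe: Bystander: black watchmaker's loupe standing on the bench, 42 mm wide, 44 mm high. Origin underneath. Leave it alone.
- oiler: Bystander: small amber bottle, 32 mm wide, 70 mm high. Origin underneath. Leave it alone.
- pinjar: Bystander: clear jar with metal lid, 56 mm wide, 60 mm high. Origin underneath. Leave it alone.
- driver: Bystander: screwdriver lying on the bench, 150 mm long. Origin underneath. Leave it alone.
- mallet: Bystander: hammer lying on the bench, 220 mm long. Origin underneath. Leave it alone.
- barrel: Bystander: brass spring barrel, 60 mm wide, 26 mm high. Origin underneath. Leave it alone.

How it is judged:
On the way, in this order (a step that is already met when the one before it is completed fails the run):
1. the selector is back at its anticlockwise end stop (value of joint selector below 0.1 rad), for 0.2 s.
2. the selector rests at the third click from the stop (value of joint selector between 1.179 and 1.439 rad and contact force between the fingers and selector below 0.1 N), for 0.3 s.
3. every pillar lies in the drop cup (x of pillar0 in the frame of cup between -0.034 and 0.034 m and y of pillar0 in the frame of cup between -0.05 and 0.05 m and x of pillar1 in the frame of cup between -0.034 and 0.034 m and y of pillar1 in the frame of cup between -0.05 and 0.05 m and x of pillar2 in the frame of cup between -0.034 and 0.034 m and y of pillar2 in the frame of cup between -0.05 and 0.05 m and x of pillar3 in the frame of cup between -0.034 and 0.034 m and y of pillar3 in the frame of cup between -0.05 and 0.05 m and z of pillar0 in the frame of cup between 0 and 0.078 m and z of pillar1 in the frame of cup between 0 and 0.078 m and z of pillar2 in the frame of cup between 0 and 0.078 m and z of pillar3 in the frame of cup between 0 and 0.078 m), for 0.3 s.
4. the upright cup is held over the tub and its tab, pressed on the striker, begins to open the bottom (value of joint flap above 0.15 rad and angle between cup's own z axis and vertical below 0.3 rad and horizontal distance between cup and tub_mouth below 0.085 m and contact force between striker and cup above 0.5 N), for 0.1 s.
5. every pillar lies in the tub (x of pillar0 in the frame of tub between -0.08 and 0.08 m and y of pillar0 in the frame of tub between -0.08 and 0.08 m and x of pillar1 in the frame of tub between -0.08 and 0.08 m and y of pillar1 in the frame of tub between -0.08 and 0.08 m and x of pillar2 in the frame of tub between -0.08 and 0.08 m and y of pillar2 in the frame of tub between -0.08 and 0.08 m and x of pillar3 in the frame of tub between -0.08 and 0.08 m and y of pillar3 in the frame of tub between -0.08 and 0.08 m and z of each of pillar0, pillar1, pillar2, pillar3 in the frame of tub below 0.075 m and linear speed of each of pillar0, pillar1, pillar2, pillar3 below 0.03 m/s), for 0.3 s.
6. the cup stands on its rest board again (horizontal distance between cup and rest below 0.04 m and angle between cup's own z axis and vertical below 0.1 rad and z of cup in the frame of rest between 0.006 and 0.02 m and linear speed of cup below 0.02 m/s and contact force between the fingers and cup below 0.1 N), for 0.3 s.
7. the start button is pushed fully down (value of joint start above 0.0045 m), for 0.05 s.
At the end, for the whole second after the job is handed in: Every pillar lies at rest inside the tub (below its rim), the cup stands upright on the rest board, its centre within 40 mm of the board's centre, bottom shut, the selector is at the third click (within 0.13 rad) and the start button has come up again (all of step 5 and all of step 6 and value of joint selector between 1.179 and 1.439 rad and value of joint start below 0.003 m and value of joint flap below 0.15 rad); the robot touches nothing.
It fails at once if a bystander (loupe, oiler, pinjar, driver, mallet or barrel) is moved more than 30 mm (distance of any of loupe, oiler, pinjar, driver, mallet, barrel from where it was at the start of the episode above 0.03 m).
Of pillar0, pillar1, pillar2, pillar3 only 2 to 4 are there at a start; the rules pass over those that are not, and their reading is None.
At some moment in a run one of pillar0, pillar1, pillar2, pillar3, cup may be knocked a few centimetres aside while the robot is not near it.
It also fails if it takes over 210 s, if anything falls off the work surface, if the arm or the gripper's body presses on something with over 40 N, if the wrist force passes 120 N, or if a joint passes its speed limit or range.

## Working session

There is one attempt and no reset: what is moved stays moved. The work goes in short steps, each a Python script; the robot and the scene stay as the last script left them, time stands still between calls to the robot, and variables do not carry over. Pictures are saved under pics/ and viewed, at most 14 in all, crops included, and the job is handed in when it is done.

```bash
ls; mkdir -p pics; python3 - <<'E'
from cell import env
import cv2,numpy as np,pickle
for n in("top","side"):
    im=env.get_image(n); cv2.imwrite(f"pics/{n}0.png",im["color"]); pickle.dump(im,open(f"{n}0.pkl","wb"))
    T=im["camera_from_world"]; print(n,im["fx"],im["cx"],im["cy"],np.linalg.inv(T).round(3).tolist(), (im["depth"]>0).mean())
print(env.read_t(),env.read_ee_rot(),env.tcp_to_grasp,env.read_gripper_width())
E
```

```text
cell.py
pics
top 544.9414242270027 313.8249684519868 239.33047854031125 [[-0.012, -0.986, 0.169, 0.255], [-1.0, 0.008, -0.023, 0.035], [0.021, -0.169, -0.985, 1.519], [0.0, 0.0, 0.0, 1.0]] 0.9960481770833334
side 492.25740409904864 318.69465577446664 233.45294767558428 [[-0.971, -0.189, 0.149, 0.33], [-0.241, 0.736, -0.632, 0.716], [0.01, -0.649, -0.76, 0.937], [0.0, 0.0, 0.0, 1.0]] 0.9960611979166667
0.1 [ 1.32532042e-01  9.91178303e-01 -8.70000586e-04 -2.68262451e-04] 0.0187 0.08509584684892196
```

View pics/top0.png

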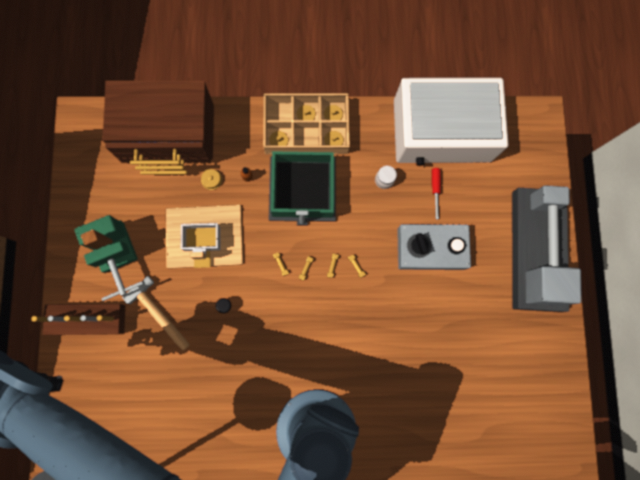

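View pics/side0.png

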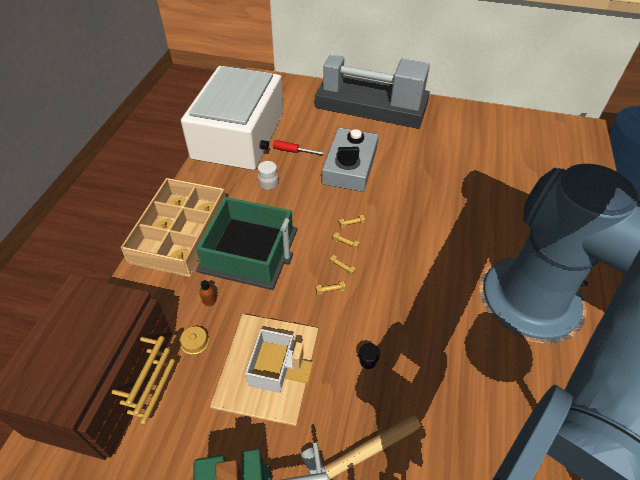

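The top view shows four pillars at about (281,263), (306,267), (333,265) and (357,265). The tub is at (303,185) with the striker at (303,216), the cup at (201,237) with its handle at (202,262), the knob at (420,243) and the button at (457,245). The side view agrees.

```bash
cat > h.py <<'E'
import numpy as np,cv2,pickle
def cloud(im):
    v,u=np.mgrid[:480,:640]; d=im["depth"]
    p=np.stack([(u-im["cx"])/im["fx"]*d,(v-im["cy"])/im["fy"]*d,d,np.ones_like(d)],-1)
    return (p@np.linalg.inv(im["camera_from_world"]).T)[...,:3]
def ray(im,uv,z):
    uv=np.atleast_2d(np.asarray(uv,float)); W=np.linalg.inv(im["camera_from_world"])
    r=np.c_[(uv[:,0]-im["cx"])/im["fx"],(uv[:,1]-im["cy"])/im["fy"],np.ones(len(uv))]@W[:3,:3].T
    return W[:3,3]+r*((z-W[2,3])/r[:,2])[:,None]
def box(u0,v0,u1,v1):
    m=np.zeros((480,640),bool); m[v0:v1,u0:u1]=1; return m
def rect(im,m,z):
    v,u=np.nonzero(m); P=ray(im,np.c_[u,v],z)[:,:2].astype(np.float32)
    (c,s,a)=cv2.minAreaRect(P*1000); return np.array(c)/1000,s,a,len(u)
def pillars(im,roi):
    hsv=cv2.cvtColor(im["color"],cv2.COLOR_BGR2HSV); Z=cloud(im)[...,2]
    m=roi&(Z>0.006)&(Z<0.03)
    n,l,s,c=cv2.connectedComponentsWithStats(m.astype(np.uint8)); out=[]
    for i in range(1,n):
        if s[i,4]<40: continue
        v,u=np.nonzero(l==i); P=ray(im,np.c_[u,v],0.012)[:,:2]; e=P-P.mean(0)
        a=np.linalg.svd(e,full_matrices=False)[2][0]; t=e@a
        out.append((P.mean(0)+a*(t.max()+t.min())/2,np.arctan2(a[1],a[0]),np.ptp(t),np.ptp(e@[-a[1],a[0]]),s[i,4]))
    return out
E
python3 - <<'E'
from h import *
np.set_printoptions(precision=4,suppress=True)
for n in ("top","side"):
    im=pickle.load(open(n+"0.pkl","rb"));C=cloud(im);Z=C[...,2]
    B={"top":dict(con=(385,210,485,280),tub=(260,140,345,230),cup=(160,200,245,275),pil=(265,245,375,285)),
       "side":dict(con=(315,120,385,195),tub=(190,190,300,290),cup=(205,310,325,425),pil=(310,205,375,300))}[n]
    B={k:box(*b) for k,b in B.items()}
    print(n,"table z",np.median(Z[B["pil"]]))
    for nm,b,lo,hi,z in[("con","con",.048,.06,.055),("knob","con",.094,.107,.101),("btn","con",.071,.082,.077),("tub","tub",.073,.087,.08),("strk","tub",.122,.138,.13),
        ("rest","cup",.008,.017,.012),("rim","cup",.06,.075,.068),("handle","cup",.1,.115,.108)]:
        m=B[b]&(Z>lo)&(Z<hi)
        if m.sum()>3: print(nm,*rect(im,m,z),"mean",ray(im,np.argwhere(m)[:,::-1],z).mean(0)[:2])
    for p in pillars(im,B["pil"]): print("pil",*p)
E
```

```text
top table z 0.00027916038598752024
con [ 0.4833 -0.328 ] (190.74424743652344, 119.16278076171875) 89.3729476928711 2245 mean [ 0.4839 -0.3281]
knob [ 0.485 -0.283] (55.43697738647461, 16.159868240356445) 15.800525665283203 114 mean [ 0.4854 -0.2837]
btn [ 0.4821 -0.3313] (143.27516174316406, 48.670196533203125) 88.03231811523438 144 mean [ 0.4832 -0.3535]
tub [0.652  0.0327] (169.9189453125, 189.9153594970703) 88.70527648925781 736 mean [0.6627 0.0321]
strk [0.5638 0.0341] (28.679529190063477, 8.003286361694336) 89.57693481445312 46 mean [0.564  0.0346]
rest [0.5229 0.3123] (234.26951599121094, 202.12318420410156) 88.84221649169922 2585 mean [0.5312 0.3063]
rim [0.5008 0.31  ] (97.47760009765625, 96.80648040771484) 1.442338466644287 259 mean [0.5056 0.3101]
handle [0.4589 0.3095] (31.446035385131836, 13.140706062316895) 89.48263549804688 71 mean [0.459  0.3104]
pil [0.4432 0.0941] -2.7002892931360964 0.0700343098770056 0.01613456507440851 116
pil [ 0.439  -0.0492] 2.864432592748968 0.06623302504604611 0.016143218500567366 118
pil [ 0.4369 -0.1163] -2.612312352675365 0.065842492956620
[... 629 characters left out ...]
5742) 89.52972412109375 68 mean [0.5679 0.0375]
rest [0.5578 0.312 ] (227.2876434326172, 210.73724365234375) 2.5011324882507324 5428 mean [0.5356 0.3274]
rim [0.5047 0.3134] (97.44055938720703, 101.73269653320312) 1.7033296823501587 616 mean [0.5097 0.3166]
handle [0.4629 0.3122] (14.651838302612305, 36.02526092529297) 1.1860451698303223 142 mean [0.463  0.3125]
pil [ 0.4417 -0.1151] 0.537472705031383 0.06942940261853076 0.024900211521788805 141
pil [ 0.443  -0.0485] 2.862457658531626 0.06952215609591561 0.02475591277363788 150
pil [0.4361 0.0263] 2.722516636233888 0.07019851180747472 0.022733963035207465 171
pil [0.4484 0.0958] 0.4513156771068883 0.06743817375493125 0.023304408773585316 179
```

The two views agree to about 4 mm, so I'll average them. Next is the selector.

```bash
cat >> h.py <<'E'
from cell import env
def q(psi): return [np.cos(psi/2),np.sin(psi/2),0,0]   # tool down; fingers close along angle psi-90deg
def psi_now():
    r=env.read_ee_rot(); return 2*np.arctan2(r[1],r[0])
def ik6(p,psi):
    s=env.solve_ik(p,q(psi)); return None if s is None else np.round(s,2)
E
python3 - <<'E'
from h import *
p=[0.4873,-0.2808,0.0703]; a=np.radians(15.3)
env.movep([0.487,-0.281,0.22],q(a))
print(env.read_t(),env.read_q().round(2) if hasattr(env.read_q(),'round') else env.read_q())
for k in (-180,0,45,90,135,175): print(k,ik6(p,a+np.radians(k)))
print(env.read_contact_force(),env.read_ft_torque())
E
```

```text
3.4583 [-0.72  0.05  1.8   0.    1.3   0.58]
-180 [-0.72  0.25  1.88 -0.    1.02 -2.56]
0 [-0.72  0.25  1.88 -0.    1.02  0.58]
45 [-0.72  0.25  1.88 -0.    1.02 -0.21]
90 [-0.72  0.25  1.88 -0.    1.02 -0.99]
135 [-0.72  0.25  1.88 -0.    1.02 -1.78]
175 [-0.72  0.25  1.88 -0.    1.02 -2.47]
[-0.1840657  -0.31961503  0.08431903] [ 0.00304263  0.05631203 -0.00145516]
```

```bash
python3 - <<'E'
from h import *
p=[0.4873,-0.2808,0.0703]; a=np.radians(15.3)
env.movel(p,q(a),0.15); env.grasp(40); env.sleep(0.2)
print(env.read_gripper_width(),np.round(env.read_contact_force(),1),np.round(env.read_ft_torque(),3))
J=np.array(env.read_q()); b=env.read_ft_torque()[2]; log=[]
for k in range(1,45):
    J[5]-=np.radians(4); env.move_joints(J); env.sleep(0.03)
    m=env.read_ft_torque()[2]; log.append(round(m-b,3))
    if abs(m-b)>0.35: break
print(k,log,env.read_t(),psi_now(),np.degrees(psi_now()))
print(np.round(env.read_q(),3),J.round(3),np.round(env.read_contact_force(),1),env.read_gripper_width())
E
```

```text
0.013335348557140112 [  3.8 -15.4  -8.4] [-2.192 -0.466 -0.013]
42 [np.float64(0.061), np.float64(0.146), np.float64(0.17), np.float64(0.022), np.float64(0.021), np.float64(0.036), np.float64(0.082), np.float64(0.108), np.float64(0.08), np.float64(-0.025), np.float64(-0.029), np.float64(-0.063), np.float64(0.049), np.float64(0.052), np.float64(0.108), np.float64(0.053), np.float64(0.012), np.float64(-0.019), np.float64(0.078), np.float64(0.091), np.float64(0.041), np.float64(0.156), np.float64(0.042), np.float64(-0.025), np.float64(0.051), np.float64(-0.047), np.float64(0.083), np.float64(0.246), np.float64(-0.062), np.float64(-0.029), np.float64(0.04), np.float64(0.083), np.float64(0.057), np.float64(0.05), np.float64(-0.051), np.float64(-0.025), np.float64(-0.024), np.float64(0.021), np.float64(0.012), np.float64(0.156), np.float64(-0.022), np.float64(-0.908)] 17.3583 3.1945170459604486 183.03234431613294
[-0.727  0.248  1.876 -0.004  1.008 -2.349] [-0.727  0.248  1.876 -0.005  1.008 -2.353] [ 0.2 -4.9 -2.8] 0.013073518515378342
```

```bash
cat > knob.py <<'E'
from h import *
def knob(tag):
    for n in("top","side"):
        im=env.get_image(n); Z=cloud(im)[...,2]; b=box(*{"top":(385,210,485,280),"side":(315,120,385,195)}[n])
        m=b&(Z>.094)&(Z<.107); P=ray(im,np.argwhere(m)[:,::-1],.101)[:,:2]
        if len(P)<10: print(n,"hidden");continue
        e=P-P.mean(0); a=np.linalg.svd(e)[2][0]; print(n,rect(im,m,.101)[:3],"pca",np.degrees(np.arctan2(a[1],a[0]))%180,m.sum())
        cv2.imwrite(f"pics/{tag}_{n}.png",cv2.resize(im["color"][{"top":slice(205,285),"side":slice(115,200)}[n],{"top":slice(380,490),"side":slice(305,395)}[n]],None,fx=5,fy=5,interpolation=2))
E
python3 - <<'E'
from knob import *
env.sleep(0.2); env.ungrasp(); x=env.read_tool_pos(); env.movel([x[0],x[1],0.2],None,0.2)
env.movel([0.40,-0.05,0.25],None,0.3)
knob("k1"); print(env.read_t())
E
```

```text
top (array([ 0.48542419, -0.28289893]), (13.328325271606445, 54.11511993408203), 87.33560180664062) pca 178.5952839604465 107
side (array([ 0.49006738, -0.27943777]), (22.446060180664062, 55.831661224365234), 89.1253662109375) pca 177.59069300339874 107
20.1417
```

View pics/k1_top.png

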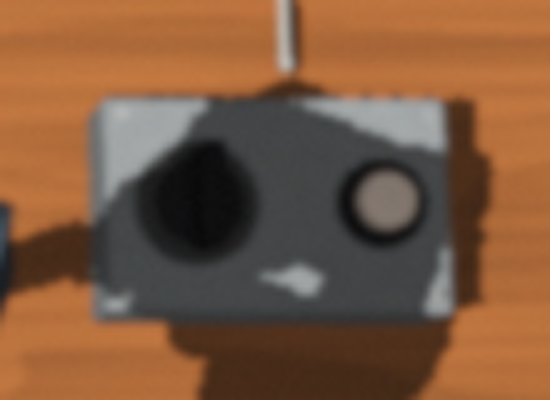

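```bash
python3 - <<'E'
from h import *
for n in("top","side"):
    im=pickle.load(open(n+"0.pkl","rb")); Z=cloud(im)[...,2]; b=box(*{"top":(385,210,485,280),"side":(315,120,385,195)}[n])
    m=b&(Z>.094)&(Z<.107); P=ray(im,np.argwhere(m)[:,::-1],.101)[:,:2]
    e=P-P.mean(0); a=np.linalg.svd(e)[2][0]; print(n,"pca",np.degrees(np.arctan2(a[1],a[0]))%180)
a=np.radians(178.5); p=[0.4875,-0.2812,0.0703]
env.movel([*p[:2],0.2],q(a),0.3); env.movel(p,None,0.15); env.grasp(40); env.sleep(0.1)
f=lambda:(np.round(env.read_contact_force(),1).tolist(),round(env.read_ft_torque()[2],3))
J=np.array(env.read_q()); print(J.round(2),f())
for k in range(4):
    J[5]-=np.radians(2); env.move_joints(J); env.sleep(0.05); print(-2*(k+1),f())
    if abs(f()[1])>0.8: break
env.sleep(0.25); print(env.read_t())
E
```

```text
top pca 15.405916246628891
side pca 16.591800314500915
[-0.73  0.25  1.88 -0.01  1.01 -2.27] ([-2.1, -13.9, -2.5], np.float64(0.019))
-2 ([-1.6, -2.8, 0.5], np.float64(-0.913))
23.45
```

```bash
python3 - <<'E'
from knob import *
J=np.array(env.read_q()); J[5]=-2.27
L=[]
for k in range(1,16):
    J[5]+=np.radians(5); env.move_joints(J); L.append(round(env.read_ft_torque()[2],2))
print(L,np.degrees(psi_now()))
env.sleep(0.1); env.ungrasp(); x=env.read_tool_pos(); env.movel([x[0],x[1],0.2],None,0.2)
env.movel([0.40,-0.05,0.25],None,0.3)
knob("k2"); print(env.read_t())
E
```

```text
[np.float64(0.05), np.float64(0.05), np.float64(-0.0), np.float64(-0.14), np.float64(0.04), np.float64(0.1), np.float64(0.04), np.float64(-0.02), np.float64(-0.1), np.float64(0.05), np.float64(0.09), np.float64(0.06), np.float64(0.01), np.float64(-0.08), np.float64(0.01)] 103.75635256871746
top (array([ 0.48539404, -0.28332202]), (14.204026222229004, 56.31193161010742), 14.721357345581055) pca 103.17551035231837 108
side hidden
29.8833
```

View pics/k2_top.png

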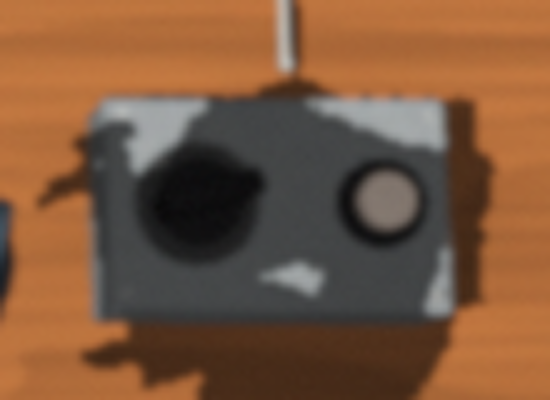

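Crop: the bar tip is at (262,185), 75° from the stop, so the selector rests at the third click. Now I'll re-measure the pillars and the cup, then load the first pillar.

```bash
cat >> h.py <<'E'
def both():
    return {n:env.get_image(n) for n in("top","side")}
PB={"top":(265,235,385,290),"side":(310,200,380,305)}; CB={"top":(160,195,250,280),"side":(205,305,330,430)}
def find_pillars(I):
    A={n:pillars(I[n],box(*PB[n])) for n in I}; out=[]
    for a in A["top"]:
        if not .055<a[2]<.08: print("odd",a); continue
        d=[np.hypot(*(a[0]-b[0])) for b in A["side"]]
        b=A["side"][int(np.argmin(d))]; assert min(d)<.012,d
        out.append([*((a[0]+b[0])/2),a[1]%np.pi,(b[1]-a[1]+1.57)%np.pi-1.57])
    return sorted(out,key=lambda r:-r[1])
def handle(I):
    r=[]
    for n in I:
        m=box(*CB[n])&(np.abs(cloud(I[n])[...,2]-.108)<.008); P=ray(I[n],np.argwhere(m)[:,::-1],.108)[:,:2]
        (c,s,a,k)=rect(I[n],m,.108); a=a if s[1]>s[0] else a-90; r.append([*c,a])
    return np.array(r)
def pick(P,off=0.0):
    x,y,al=P[:3]; n=np.array([-np.sin(al),np.cos(al)]); n*=np.sign(n[1])
    c=np.array([x,y])+off*n
    env.movep([*c,.12],q(al)); env.movel([*c,.003],None,.15)
    env.grasp(40); w=env.read_gripper_width(); f=env.read_contact_force()
    env.movel([*c,.18],None,.25); print("picked w",w,env.read_gripper_width(),np.round(f,1),"t",env.read_t())
def place(x,y):
    env.movep([x,y,.18],q(np.pi/2)); env.movel([x,y,.075],None,.15); env.sleep(.15)
    env.ungrasp(); env.movel([x,y,.18],None,.25); print("t",env.read_t(),np.round(env.read_contact_force(),1))
E
python3 - <<'E'
from h import *
np.set_printoptions(precision=4,suppress=True)
env.movep([.40,-.28,.3],q(np.pi/2))
I=both(); P=find_pillars(I); H=handle(I); print(np.array(P)); print(H)
pick(P[0]); c=H.mean(0)[:2]+[.056,0]; print("cup",c)
place(c[0]+.018,c[1])
I=both(); cv2.imwrite("pics/p1.png",cv2.resize(I["side"]["color"][300:440,190:350],None,fx=4,fy=4))
E
```

```text
[[ 0.4464  0.0954  0.4392  0.0008]
 [ 0.4343  0.0256  2.7218 -0.0044]
 [ 0.441  -0.0488  2.8675  0.002 ]
 [ 0.4386 -0.1162  0.5128  0.0025]]
[[ 0.4589  0.3095 -0.5174]
 [ 0.4626  0.3129  1.1287]]
picked w 0.010000281894638027 0.009782870204728717 [-1.5 -0.4  3.6] t 35.0667
cup [0.5168 0.3112]
t 38.275 [ 0.8  0.4 -0.3]
```

View pics/p1.png

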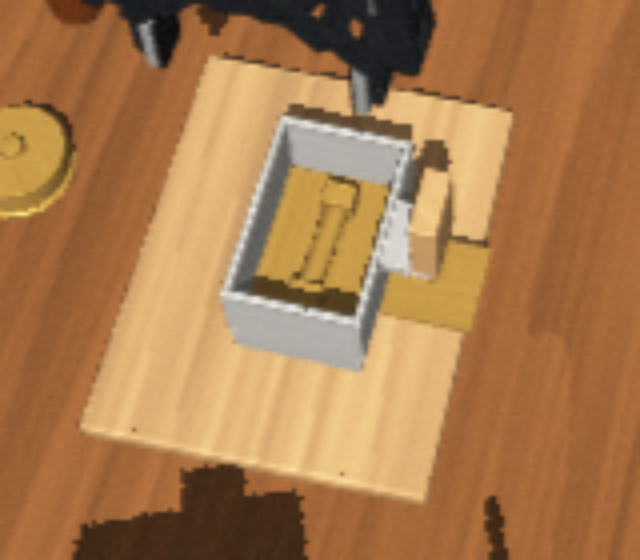

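The crop shows the first pillar flat in the cup at about (325,235). Next are the other three, with fresh images before each pick.

```bash
python3 - <<'E'
from h import *
np.set_printoptions(precision=4,suppress=True)
c=np.array([.5168,.3112])
for i,dx in enumerate((.020,.012,.016)):
    env.movep([.42,.20,.25],q(np.pi/2)) if i==0 else None
    I=both(); P=find_pillars(I); print(np.array(P)); assert len(P)==3-i
    pick(P[0],.006 if i<2 else 0)
    if not .006<env.read_gripper_width()<.015: print("miss"); break
    I=both(); 
    place(c[0]+dx,c[1]); env.movep([.42,.15,.25],q(np.pi/2))
env.movep([.40,-.28,.3],q(np.pi/2))
I=both(); print(handle(I),len(find_pillars(I)),env.read_t())
Z=cloud(I["top"])[...,2]; print("max z in cup",np.sort(Z[box(185,226,216,248)])[-8:])
cv2.imwrite("pics/p4.png",np.hstack([cv2.resize(I["side"]["color"][300:440,190:350],(400,350)),cv2.resize(I["top"]["color"][195:283,155:255],(400,350))]))
E
```

```text
Traceback (most recent call last):
  File "h.py", line 39, in find_pillars
    b=A["side"][int(np.argmin(d))]; assert min(d)<.012,d
                                           ^^^^^^^^^^^
AssertionError: [np.float64(0.07572666268628604)]
```

```bash
python3 - <<'E'
s=open('h.py').read()
s=s.replace('''        d=[np.hypot''','''        if abs(a[3]-.018)>.006: print("odd",a); continue
        d=[9]+[np.hypot''').replace('''b=A["side"][int(np.argmin(d))]; assert min(d)<.012,d''','''j=int(np.argmin(d)); b=A["side"][j-1] if min(d)<.012 else (a[0]+[.0045,.002],a[1])''')
open('h.py','w').write(s)
E
cat > load.py <<'E'
from h import *
np.set_printoptions(precision=4,suppress=True)
c=np.array([.5168,.3112])
for i,dx in enumerate((.020,.012,.016)):
    env.movep([.47,.30,.25],q(np.pi/2))
    I=both(); P=find_pillars(I); print(np.array(P)); assert len(P)==3-i
    pick(P[0],.006 if i<2 else 0)
    if not .006<env.read_gripper_width()<.015: print("miss"); break
    place(c[0]+dx,c[1])
env.movep([.40,-.28,.3],q(np.pi/2))
I=both(); print(handle(I),len(find_pillars(I)),env.read_t())
Z=cloud(I["top"])[...,2]; print("max z in cup",np.sort(Z[box(185,226,216,248)])[-8:])
cv2.imwrite("pics/p4.png",np.hstack([cv2.resize(I["side"]["color"][300:440,190:350],(400,350)),cv2.resize(I["top"]["color"][195:283,155:255],(400,350))]))
E
python3 load.py
```

```text
[[ 0.4357  0.0248  2.7194 -0.017 ]
 [ 0.4402 -0.0481  2.8654  0.0949]
 [ 0.4402 -0.1146  0.5096  0.    ]]
picked w 0.01017344375912528 0.009953004595772457 [-1.6 -0.6  4.5] t 43.8
t 47.575 [ 0.8 -0.  -0. ]
[[ 0.439  -0.0479  2.8768  0.0725]
 [ 0.4391 -0.1151  0.519   0.    ]]
picked w 0.009962430078037534 0.010076566817282308 [-2.   0.2  4.5] t 52.3667
t 56.4 [-0.8  0.2 -0.7]
[[ 0.4392 -0.1153  0.5159  0.    ]]
picked w 0.00982138692001934 0.010024340280995596 [-1.4  1.   4.1] t 61.0167
t 64.9083 [-0.6 -0.2 -0.4]
[[ 0.4589  0.3095 -0.5174]
 [ 0.4634  0.3122  2.3535]] 0 67.2167
max z in cup [0.0763 0.077  0.0773 0.0781 1.5185 1.5185 1.5185 1.5185]
```

View pics/p4.png

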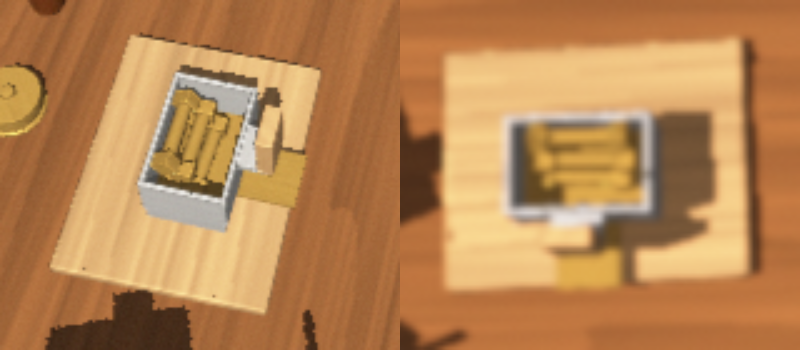

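All four pillars are in the cup. Next I'll grip the handle, carry the cup over the tub and press the tab onto the striker.

```bash
python3 - <<'E'
from h import *
h=np.array([.461,.311]); z0=.073; a=q(np.pi/2)
env.movep([*h,.2],a); env.movel([*h,z0],None,.12); env.grasp(80); env.sleep(.1)
print("w",env.read_gripper_width(),np.round(env.read_contact_force(),1))
env.movel([*h,.13],None,.08); env.movel([*h,.235],None,.12); env.sleep(.2)
print("w",env.read_gripper_width(),np.round(env.read_contact_force(),1),np.round(env.read_ft_torque(),2),env.read_t())
s=np.array([.5668,.0358]); b=q(np.pi/2-.017)
env.movel([*s,.235],b,.12); env.sleep(.4); env.movel([*s,.188],None,.05); f0=env.read_contact_force()[2]
for z in np.arange(.184,.1525,-.004):
    env.movel([*s,z],None,.05); print(round(z,3),round(env.read_contact_force()[2]-f0,1),end=" ")
env.sleep(1.0); print(env.read_t(),np.round(env.read_contact_force(),1),np.round(env.read_ft_torque(),2))
I=both(); pickle.dump(I,open("dump.pkl","wb")); C=I["side"]["color"]
cv2.imwrite("pics/dump.png",np.hstack([cv2.resize(C[160:320,180:340],(400,400)),cv2.resize(I["top"]["color"][135:235,250:350],(400,400))]))
E
```

```text
w 0.012924667714755885 [-0.6  1.1  2.1]
w 0.013112462772147414 [-0.1 -0.2 -4.3] [ 0.02  0.26 -0.01] 73.4333
0.184 -0.4 0.18 4.4 0.176 2.4 0.172 2.6 0.168 3.0 0.164 10.7 0.16 7.1 0.156 8.8 80.5333 [ 4.3 -1.6  3.1] [-0.21 -0.8  -0.03]
```

View pics/dump.png

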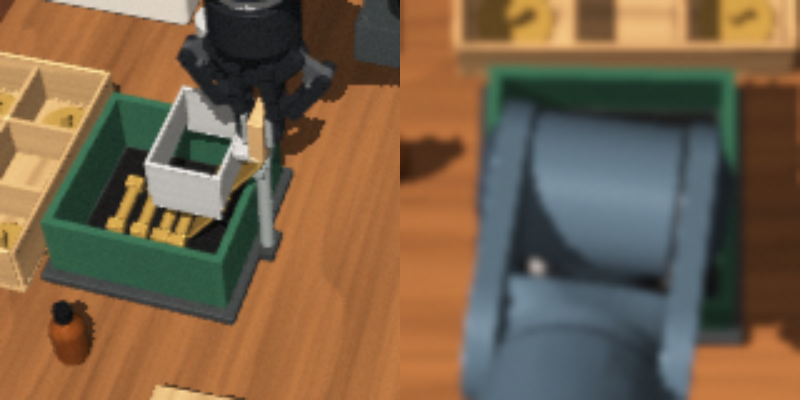

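The side crop shows the pillars in the tub at about (125,205) to (180,230) with the floor open. I'll lift, check the weight and measure the rest board.

```bash
python3 - <<'E'
from h import *
s=np.array([.5668,.0358])
env.movel([*s,.151],None,.03); env.sleep(.3)
env.movel([*s,.235],None,.06); env.sleep(.3)
print("lifted",np.round(env.read_contact_force(),1),np.round(env.read_ft_torque(),2),env.read_gripper_width(),env.read_t())
I=both()
for n,bx in(("top",(150,195,260,285)),("side",(195,300,335,435))):
    im=I[n]; hsv=cv2.cvtColor(im["color"],cv2.COLOR_BGR2HSV)
    Z=cloud(im)[...,2]; m=box(*bx)&(hsv[...,2]>170)&(np.abs(Z-.012)<.008); m=cv2.morphologyEx(m.astype(np.uint8),cv2.MORPH_OPEN,np.ones((3,3)))>0
    print(n,rect(im,m,.012))
cv2.imwrite("pics/l.png",np.hstack([cv2.resize(I["side"]["color"][160:320,180:340],(400,400)),cv2.resize(I["top"]["color"][190:290,150:250],(400,400))]))
E
```

```text
lifted [-0.2  0.3 -2.6] [0.05 0.09 0.04] 0.013035150754010951 83.1
top (array([0.5252135 , 0.30898212]), (169.96095275878906, 209.17996215820312), 2.4911251068115234, 4360)
side (array([0.5293136 , 0.31141763]), (169.1972198486328, 210.9639129638672), 2.5820770263671875, 8280)
```

View pics/l.png

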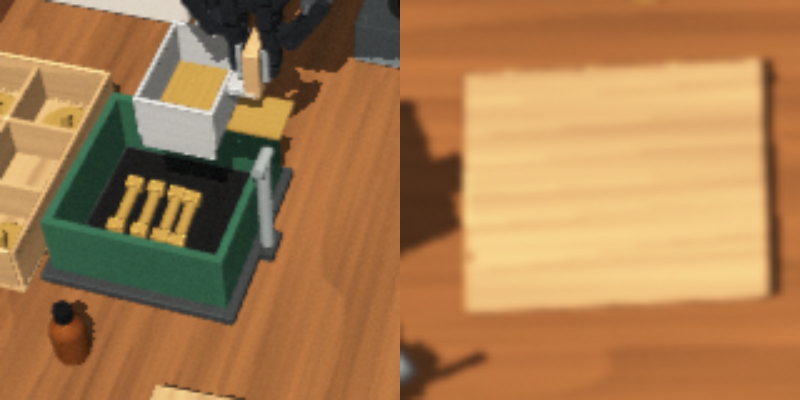

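All four pillars are in the tub, in the crop at (125–190,180–240), and the cup is empty. I'll return the cup to the centre of the board.

```bash
python3 - <<'E'
from h import *
p=np.array([.4713,.309]); a=q(np.pi/2+.03)
env.movel([*p,.235],a,.15); env.movel([*p,.085],None,.1); f0=env.read_contact_force()[2]
for z in np.arange(.080,.070,-.001):
    env.movel([*p,z],None,.02); d=env.read_contact_force()[2]-f0
    if d>2: break
print(z,d); env.sleep(.1); env.ungrasp(); env.sleep(.2); env.movel([*p,.22],None,.15)
env.movep([.40,-.28,.3],q(np.pi/2)); I=both(); print(handle(I)+[.056,0,0],env.read_t())
im=I["top"]; m=box(440,228,478,262)&(np.abs(cloud(im)[...,2]-.077)<.006); print(rect(im,m,.077))
cv2.imwrite("pics/r.png",np.hstack([cv2.resize(I["side"]["color"][300:440,190:350],(400,350)),cv2.resize(im["color"][195:283,380:480],(400,350))]))
E
```

```text
0.073 3.2748186000477864
[[ 0.52545828  0.30840799 -0.50836182]
 [ 0.52817554  0.31124414  2.15148997]] 93.4583
(array([0., 0.]), (0.0, 0.0), 0.0, 0)
```

View pics/r.png

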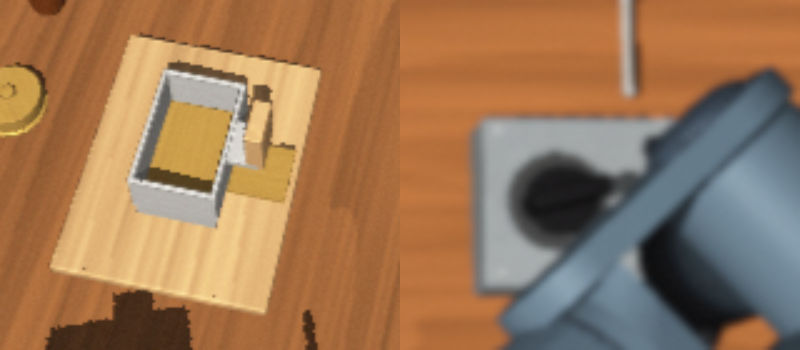

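The cup stands empty and centred on the board, and the selector is unchanged. Now the button, at the point derived from the console and knob.

```bash
python3 - <<'E'
from h import *
p=[.4857,-.381]; im=pickle.load(open("top0.pkl","rb")); print("check",ray(im,[457,245],.077)+[.002,.0015,0])
env.movep([*p,.2],q(np.pi/2)); env.grasp(20); env.movel([*p,.085],None,.12); env.sleep(.1); f0=env.read_contact_force()[2]
for z in np.arange(.080,.0665,-.001):
    env.movel([*p,z],None,.03); d=env.read_contact_force()[2]-f0; print(round(z,3),round(d,1),end="; ")
    if d>12: break
env.sleep(.2); print(env.read_contact_force()[2]-f0); env.movel([*p,.2],None,.12)
env.movep([.40,-.05,.3],q(np.pi/2)); env.sleep(.3)
I=both(); t=I["top"]; s=I["side"]; print(env.read_t())
m=box(385,210,485,280)&(np.abs(cloud(t)[...,2]-.101)<.007); P=ray(t,np.argwhere(m)[:,::-1],.101)[:,:2]; a=np.linalg.svd(P-P.mean(0))[2][0]; print("bar",np.degrees(np.arctan2(a[1],a[0]))%180,len(P))
cv2.imwrite("pics/f.png",np.hstack([cv2.resize(t["color"][135:285,150:490],(800,353))])); print(handle(I)+[.056,0,0])
E
```

```text
check [[ 0.48489754 -0.38264509  0.077     ]]
0.08 -0.2; 0.079 1.0; 0.078 -1.1; 0.077 0.1; 0.076 1.4; 0.075 1.3; 0.074 2.3; 0.073 2.7; 0.072 4.5; 0.071 4.0; 0.07 9.5; 0.069 13.6; 14.625153731497019
102.375
bar 104.45779456178919 109
[[0.52447198 0.30843768 6.73611307]
 [0.52822159 0.31105579 2.15148997]]
```

View pics/f.png

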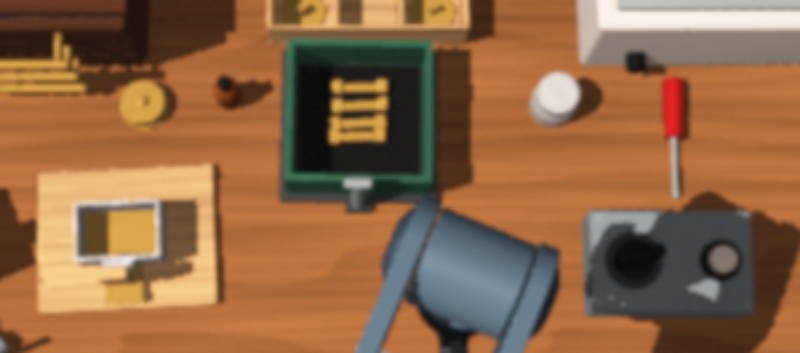

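The picture shows four pillars in the tub at (358,110), the cup on its board at (120,235) and the selector at the third click. The button, at (720,260), is clear of the gripper.

```bash
python3 -c "
from cell import env
print(env.sign_off())"
```

```text
the job is handed in; nothing more can be done
None
```

The job is handed in at about 102 s: selector at the third click, all four pillars in the tub, the cup empty on the middle of its board, and the start button pushed to its stop (about 14 N); the hand-in call returned no verdict.

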